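Serve the finger biscuit from the click-stop biscuit carousel

ROBOT

A 6-joint arm with a two-finger parallel gripper is mounted at the origin on the work surface. World frame = base frame: x ahead of the robot, y to its left, z up, the work surface at z = 0. Lengths are in mm, angles in degrees, forces in N, time in s.
With the tool pointing down it reaches from about 350 to 850 mm from the base axis. Payload 8.1 kg.
Tool frame: the origin (TCP) lies at the very end of the fingers, on their centre line; the grasp point (between the pads) lies 19 mm behind it; z points along the fingers, y is the line along which they close (so a half turn about z gives the same grasp; the last joint's range is limited). The gripper opens to 85 mm and grips with 20 to 120 N. Pads are 22 mm wide; open, the fingers measure 114 mm over their backs; the gripper's body (76 mm by 85 mm) begins 54 mm behind the grasp point. The pads swing forward as they close: fully open they stand 13 mm farther back than shut.
Start: joints at [-71.7, 7.471, 85.268, -0, 87.261, -4.893], TCP at [236.321, -551.505, 231.292] pointing down, gripper open.
Joint ranges: [-169.43, 169.43], [-51.17, 129.36], [1.28, 143.12], [-76.62, 256.62], [0, 156.53], [-152.29, 152.29]. Speed limits (degrees/s): [136.94, 136.94, 159.86, 180, 180, 180].

INTERFACE

Orientations are given as [roll, pitch, yaw] about the fixed x, y, z axes, in that order (R = Rz(yaw) Ry(pitch) Rx(roll)).
In Python, from bench import sense, eyes, job, models gives the robot as it stands. The module is installed in compiled form; this text tells all that it offers.
- The arm moves only by the tool apply_moves, never from a script. Its argument "rows" is a list of rows, each a list of 6 numbers: the shift along the tool's x, y, z in mm, then the turn, a rotation vector about the tool's x, y, z in rad. In form: [[dx, dy, dz, rx, ry, rz], ...]. A call has exactly 5 rows; each row shifts and turns the commanded pose from where the row before left it, along the tool's axes as they then stand; what a row does not reach is not made up. A row lasts 1/8 s, in which the tool goes at most 62.5 mm and 10.7 degrees, less where a joint would pass 70% of its speed; a pose out of reach is approached as far as the arm can. A call is refused whole if a number of a shift passes 62.5 or a number of a turn 0.188, either way. A call with a gripper value outside its range is refused whole. "fingers" is the finger opening in mm, from 0 to 85.4, set as the call begins (left out, the last holds). The fingers move at their own pace and stop on an object; "grip_force" is the grip in N (left out, the last holds). Time passes only in rows, so rows that do not move let the fingers close, or fill a call up. It gives the time, the measured TCP pose, the force, the opening and the grip force at its end, in the units of the state.
- sense(): the state, without advancing time (a new reading comes with each control period).
- eyes.snapshot(name): name is "scene" or "top"; returns (picture, depth): 480x640x3 uint8, red, green, blue; 480x640 float32, mm along the optical axis (not along the pixel's ray), 0 where there is no reading.
- eyes.get_calibration(name): a dict with "intrinsics" (3x3 intrinsics, pixels), "R" (3x3) and "t" (3): a world point X has camera coordinates R X + t. Camera axes: x right, y down, z forward; pixel columns grow to the right and rows downward; lengths in mm; the calibration is good to about 2 mm. A picture is of the moment at which its call begins. get_calibration takes no time and is no camera call.
- job.hand_in(): hands the job in; it is judged then, once.
Trained networks look in the newest picture that a camera, given by its name, has taken for a name from the list of things; names that differ only in an ending like _2 or _b are one class to them, and where a whole thing is asked for, a point or a joint stands for the part that bears it (a point fixed in the world has none). Each returns a list of dicts, best first, with "confidence" (0 to 1); they miss things now and then, are a little off and sometimes report something else, mostly with a low value. They report only what shows in the picture. A call takes as long as a camera call. They do not tell look-alikes from the thing itself.
- models.boxes_of(name, camera): "xyz" ([x, y, z] in mm, in world coordinates, good to about 4 mm: the middle of the surface that is visible of it).
- models.cut_out(name, camera): "pixels" (480x640 bool, what is visible of it).
- models.place_of(name, camera): "xyz" ([x, y, z] in mm, in world coordinates, good to about 4 mm: a listed point, or the origin of a listed thing).
The state is a dict: "time": time; "joint_pos": joint angles; "qd": joint speeds; "joint_efforts": joint torques, N m; "tool_pos": TCP position; "tcp_rot": TCP orientation; "ft_force": force on the tool from outside, world axes, zero at the start; "wrist_torque": the same for the moment, N m; "finger_gap": finger opening in mm; "grip_force": force on a finger pad.
Only numpy, scipy, OpenCV 4.12 (cv2) and the standard library are available. Lean on these libraries where they do the work, as an engineer would, in place of code of your own. Each camera call takes 0.05 s, during which the arm holds its last target. There are 200 camera calls.

TASK

The compartment at the serving opening of the biscuit carousel is empty: turn the tray by the knob on top of the cover until the compartment with the long finger biscuit clicks home at the opening. Then take that biscuit out through the opening and lay it flat in the middle of the free end of the wooden serving board, clear of the saucer, without dropping it. Leave the other biscuits in the tray, the tray clicked home at a stop, and everything else standing where it is.

Things in the scene. Friction and masses are not known exactly. Their poses are not given: they have to be found in the camera images.
- carousel: Biscuit carousel, fixed: dark steel base 360 mm across, turning tray, clear cover (upper face of its top 87 mm above the counter, wall at 180 mm radius). Origin: on the tray's axis at counter height, z up. -x points out through the serving opening, a sector 38 degrees either side of -x where cover top and wall are missing; elsewhere the biscuits are covered.
- deck (a joint): Angle of the tray about the vertical, rad, positive anticlockwise from above. 5 equal compartments; a click-stop every 72 degrees (0, +-1.2566, +-2.5133, ...), each centring a compartment on the opening. Starts at stop 0. Turning takes at most 0.2 N m; let go anywhere, the tray swings into the nearest stop (tipping point 36 degrees from a stop) and settles in about 1 s.
- knob (a point): Middle of the black bar knob on top of the cover, on the tray's axis, 105 mm above the counter: 60 mm long (point's x), 14 mm thick (y), 30 mm high (90 to 120 mm above the counter; the cover is 3 mm below it). It turns with the tray; at joint value 0 its x axis is the carousel's x axis. Pinch it across the 14 mm and turn.
- serving (a point): Point at the tray's floor level (35 mm above the counter) in the middle of the serving opening, 106 mm from the tray's axis: the centre of a compartment that is clicked home there. Compartments run from 20 to 157 mm radius, with 3 mm dividers 27 mm high and an outer rim 12 mm high.
- finger: The long finger biscuit, the one to serve: a bar 80 mm (x) by 24 mm (y) by 18 mm high, 22 g. Origin: centre of its underside, 35 mm above the counter in the tray. It starts in one of the four compartments that are not at the opening, one or two stops away on either side, turned any way.
- round: Round biscuit 54 mm across, 14 mm high, in another compartment; stays in the tray. Origin: centre of its underside.
- square: Square biscuit 48 by 48 by 13 mm, in another compartment; stays in the tray. Origin: centre of its underside.
- hoop: Ring biscuit 56 mm across with a 20 mm hole, 14 mm high, in another compartment; stays in the tray. Origin: centre of its underside.
- board: Wooden serving board 260 mm (x) by 150 mm (y), 14 mm thick, does not move. Origin: centre of its underside. The cup and saucer stand at its +x end; the -x end is free.
- free_end (a point): Middle of the free end on the board's upper face, 65 mm from the board's centre towards its -x end; axes as the board's.
- saucer: White saucer 110 mm across, 12 mm high, on the board 65 mm from its centre towards +x. Origin: centre of its underside.
- cup: White espresso cup on the saucer, 66 mm across, 58 mm high, with a handle. Origin: centre of its underside.
- jug: Steel milk jug, 84 mm across, 115 mm high, with a handle; bystander. Origin: centre of its underside.
- tamper: Steel coffee tamper standing on its 58 mm base, 90 mm high, between the carousel and the board; bystander. Origin: centre of its underside.
- sugar: Glass sugar pourer 72 mm across, about 160 mm high; bystander. Origin: centre of its underside.
There are look-alikes about, which are no part of the job. What is meant by the saucer is not pink, red or turquoise, and is the larger of those in its own colour.

How it is judged (in metres and radians):
On the way:
1. the compartment with the finger biscuit is at rest at the serving opening, clicked home (within 3.4 degrees of a stop), the biscuit still lying in it ((value of joint deck between -6.3432 and -6.2232 rad or value of joint deck between -5.0865 and -4.9665 rad or value of joint deck between -3.8299 and -3.7099 rad or value of joint deck between -2.5733 and -2.4533 rad or value of joint deck between -1.3166 and -1.1966 rad or value of joint deck between -0.06 and 0.06 rad or value of joint deck between 1.1966 and 1.3166 rad or value of joint deck between 2.4533 and 2.5733 rad or value of joint deck between 3.7099 and 3.8299 rad or value of joint deck between 4.9665 and 5.0865 rad or value of joint deck between 6.2232 and 6.3432 rad) and velocity of joint deck between -0.1 and 0.1 rad/s and x of finger in the frame of carousel between -0.16 and -0.05 m and y of finger in the frame of carousel between -0.07 and 0.07 m and height (world z) of finger below 0.045 m), for 0.3 s.
At the end, for the whole second after the job is handed in: The finger biscuit lies flat (within 6 degrees) and at rest on the board, its centre within 35 mm of the middle of the free end along each board axis, not touching the saucer; the tray rests at a click-stop (within 3.4 degrees); the other three biscuits lie in the tray (x of finger in the frame of free_end between -0.035 and 0.035 m and y of finger in the frame of free_end between -0.035 and 0.035 m and angle between the z axis of finger and the z axis of board, either way round below 0.1 rad and contact force between finger and board above 0.05 N and contact force between finger and saucer below 0.02 N and linear speed of finger below 0.02 m/s and (value of joint deck between -6.3432 and -6.2232 rad or value of joint deck between -5.0865 and -4.9665 rad or value of joint deck between -3.8299 and -3.7099 rad or value of joint deck between -2.5733 and -2.4533 rad or value of joint deck between -1.3166 and -1.1966 rad or value of joint deck between -0.06 and 0.06 rad or value of joint deck between 1.1966 and 1.3166 rad or value of joint deck between 2.4533 and 2.5733 rad or value of joint deck between 3.7099 and 3.8299 rad or value of joint deck between 4.9665 and 5.0865 rad or value of joint deck between 6.2232 and 6.3432 rad) and velocity of joint deck between -0.1 and 0.1 rad/s and horizontal distance between each of round, square, hoop and carousel below 0.16 m and height (world z) of each of round, square, hoop below 0.055 m).
It fails at once if the finger biscuit is dropped (falls freely faster than 0.55 m/s) (linear speed of finger above 0.55 m/s and contact force between finger and the fingers below 0.01 N and contact force between finger and deck below 0.01 N).
It fails at once if another biscuit leaves the tray (not (horizontal distance between each of round, square, hoop and carousel below 0.16 m and height (world z) of each of round, square, hoop below 0.055 m)).
It fails at once if the cup or saucer is pushed more than 25 mm, or the cup tipped (distance of any of saucer, cup from where it was at the start of the episode above 0.025 m or angle between cup's own z axis and vertical above 0.35 rad).
It fails at once if the jug, tamper or sugar pourer is pushed more than 40 mm or knocked over (distance of any of jug, tamper, sugar from where it was at the start of the episode above 0.04 m or angle between any of jug, tamper, sugar's own z axis and vertical above 0.5 rad).
It also fails if it takes over 72 s, if anything falls off the work surface, if the arm or the gripper's body presses on something with over 40 N, if the wrist force passes 120 N, or if a joint passes its speed limit or range.

## Working session

There is one attempt and no reset: what is moved stays moved. The work goes in short steps, Python scripts to look and compute and a tool call to move; the robot and the scene stay as the last step left them, time stands still between calls to the robot, and variables do not carry over. Pictures are saved under pics/ and viewed, at most 10 in all, crops included, and the job is handed in when it is done.

Besides the shell and the picture viewer there is one more tool, called after "Emit:" as name([rows], argument=value, ...), one row to a line, values as JSON. apply_moves: Moves the arm, as the interface text tells. Its arguments: {"type":"object","properties":{"rows":{"type":"array"},"fingers":{"type":"number"},"grip_force":{"type":"number"}},"required":["rows"]}

```bash
mkdir -p pics; python3 - <<'E'
from bench import sense, eyes, job, models
import cv2,numpy as np
for c in ("scene","top"):
    p,d=eyes.snapshot(c); cv2.imwrite(f"pics/{c}0.png",p[:,:,::-1])
    k=eyes.get_calibration(c); print(c,k["intrinsics"].tolist(),np.round(k["R"],3).tolist(),np.round(k["t"]).tolist())
    for n in ["carousel","knob","serving","finger","board","free_end","saucer","cup","jug","tamper","sugar"]:
        print(n,[(np.round(r["xyz"]).tolist(),round(r["confidence"],2)) for r in models.place_of(n,c)])
print(sense())
E
```

```text
scene [[479.99175032904304, 0.0, 321.6328375564217], [0.0, 479.99175032904304, 244.01753707189778], [0.0, 0.0, 1.0]] [[0.281, 0.959, -0.019], [0.578, -0.186, -0.795], [-0.766, 0.212, -0.607]] [-128.0, -232.0, 1677.0]
carousel [([607.0, 207.0, 1.0], 0.81), ([729.0, -170.0, -1.0], 0.51)]
knob [([610.0, 207.0, 104.0], 0.9)]
serving [([507.0, 184.0, 35.0], 0.7), ([730.0, -172.0, -1.0], 0.58)]
finger []
board [([526.0, -271.0, 3.0], 0.55)]
free_end [([463.0, -292.0, 13.0], 0.97)]
saucer [([587.0, -251.0, 16.0], 0.79), ([743.0, -319.0, 1.0], 0.78), ([566.0, -86.0, -3.0], 0.71), ([288.0, -512.0, -2.0], 0.66), ([274.0, -300.0, -2.0], 0.58), ([730.0, -170.0, -0.0], 0.15)]
cup [([582.0, -255.0, 19.0], 0.79)]
jug [([727.0, -174.0, -6.0], 0.64), ([433.0, 472.0, -3.0], 0.3)]
tamper [([433.0, -104.0, -0.0], 0.9)]
sugar [([436.0, 472.0, -0.0], 0.65), ([434.0, -105.0, -1.0], 0.22)]
top [[564.0361966725892, 0.0, 314.13409780605497], [0.0, 564.0361966725892, 247.13195281470078], [0.0, 0.0, 1.0]] [[-0.02, -1.0, 0.018], [-0.998, 0.019, -0.06], [0.06, -0.02, -0.998]] [-23.0, 510.0, 1489.0]
carousel [([60
[... 545 characters left out ...]
, 0.66)]
{'time': 1.2, 'joint_pos': array([-7.17005780e+01,  7.47199993e+00,  8.52661360e+01, -8.97728470e-04,
        8.72627725e+01, -4.89310163e+00]), 'qd': array([ 0.03448047, -0.0297688 ,  0.01157592, -0.04046663,  0.01853684,
        0.05465216]), 'joint_efforts': array([-1.93193864e-04, -5.69334269e+01, -5.00861549e+01, -4.88731973e-05,
        1.65218171e-03, -1.56394441e-05]), 'tool_pos': array([ 236.30996275, -551.51146456,  231.2994901 ]), 'tcp_rot': array([-1.79999018e+02,  8.15942889e-04,  2.31925665e+01]), 'ft_force': array([ 0.76783124, -0.56214548,  0.4897218 ]), 'wrist_torque': array([-0.01204218, -0.06816544,  0.0473185 ]), 'grip_force': 0.0, 'finger_gap': 85.4592156862679}
```

View pics/top0.png

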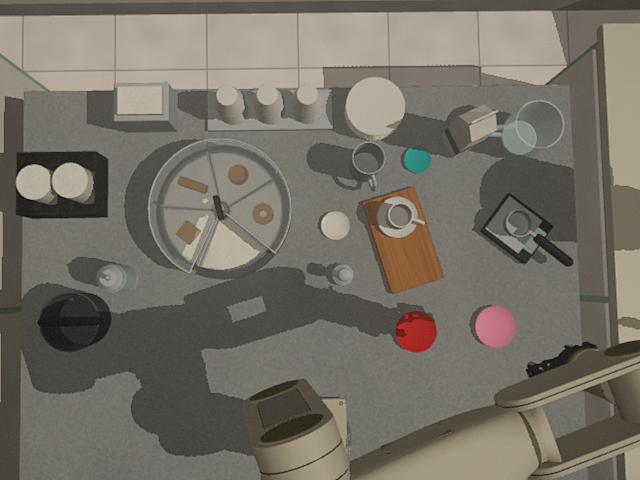

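View pics/scene0.png

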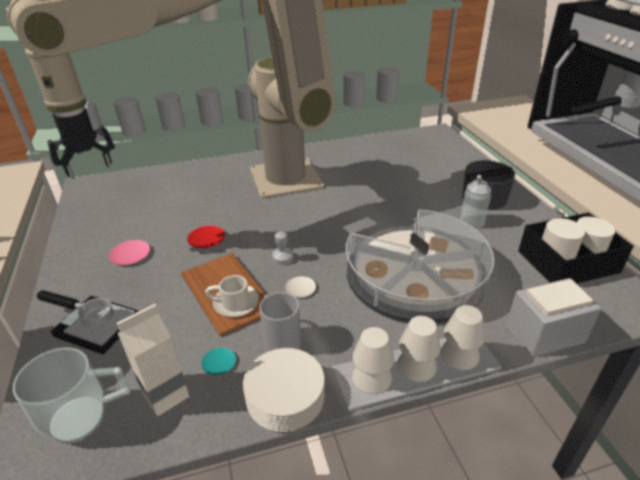

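The top view shows the carousel at about (219,208), with its opening facing down and slightly right. The finger biscuit is at (193,185), in the far-left compartment. The square is at (187,231), the round at (238,175) and the hoop at (262,213). The board's free end is near (415,275), and the white saucer on the board is at (400,217). The scene view agrees. The biscuit is two stops away, so it needs +144°.

```bash
cat > h.py <<'E'
from bench import sense, eyes, job, models
import cv2,numpy as np
def cloud(c,d):
    k=eyes.get_calibration(c);K=k["intrinsics"];v,u=np.mgrid[:480,:640]
    P=np.stack([(u-K[0,2])*d/K[0,0],(v-K[1,2])*d/K[1,1],d],-1)
    return (P-k["t"])@k["R"]
def rect(P):
    (c,s,a)=cv2.minAreaRect(P[:,:2].astype(np.float32)); return np.round(c,1),np.round(s,1),round(a,1)
def go(x,y,z,yaw):
    s=sense();p=s["tool_pos"];ps=np.radians(s["tcp_rot"][2]);d=np.array([x,y,z])-p
    print("shift",np.round([np.cos(ps)*d[0]+np.sin(ps)*d[1],np.sin(ps)*d[0]-np.cos(ps)*d[1],-d[2]],1),"rz",round(-np.radians((yaw-s["tcp_rot"][2]+180)%360-180),3),np.round(p,1),np.round(s["tcp_rot"],1),np.round(s["joint_pos"],1),s["time"])
E
python3 - <<'E'
from h import *
p,d=eyes.snapshot("top");P=cloud("top",d)
m=(P[...,2]>108)&(P[...,2]<130)&(np.hypot(P[...,0]-609,P[...,1]-207)<45)&(d>0)&(p.max(2)<80)
print(m.sum(),rect(P[m]),P[m].mean(0))
for n in("finger","knob","board"):
    r=models.cut_out(n,"top"); 
    for q in r[:2]: print(n,q["confidence"],q["pixels"].sum(),rect(P[q["pixels"]&(d>0)]),np.median(P[q["pixels"]],0))
go(609,207,231,11.5)
E
```

```text
143 (array([607.8, 207.1]), array([59.6, 14.4]), 12.6) [607.81302325 206.48759391 118.07188054]
finger 0.67 998 (array([426.7, 477.8]), array([69.6, 93.4]), 56.6) [436.3279636  457.1982186  118.98494056]
knob 0.98 2751 (array([518.9, 212.1]), array([190.5, 164.2]), 41.2) [512.26478181 196.89453967  35.43262748]
board 0.69 4232 (array([ 526., -275.]), array([265.1, 161.1]), 15.2) [ 494.48953444 -279.46884678   12.73017231]
shift [ 6.413e+02 -5.504e+02  3.000e-01] rz 0.204 [ 236.3 -551.5  231.3] [-180.     0.    23.2] [-71.7   7.5  85.3  -0.   87.3  -4.9] 1.4
```

Emit:
apply_moves([
  [32, -27.5, 0, 0, 0, 0],
  [32, -27.5, 0, 0, 0, 0],
  [32, -27.5, 0, 0, 0, 0],
  [32, -27.5, 0, 0, 0, 0],
  [32, -27.5, 0, 0, 0, 0],
], fingers=50, grip_force=40)

```text
time: 2.02
tool_pos: [329.7, -360.9, 231.4]
tcp_rot: [180.0, -0.0, 23.2]
ft_force: [0.4, -0.4, 0.1]
finger_gap: 50.0
grip_force: 0.0
```

Emit:
apply_moves([
  [32, -27.5, 0, 0, 0, 0],
  [32, -27.5, 0, 0, 0, 0],
  [32, -27.5, 0, 0, 0, 0],
  [32, -27.5, 0, 0, 0, 0],
  [32, -27.5, 0, 0, 0, 0],
])

```text
time: 2.65
tool_pos: [422.7, -171.5, 231.6]
tcp_rot: [180.0, -0.0, 23.2]
ft_force: [0.8, 0.6, 0.4]
finger_gap: 49.8
grip_force: 0.0
```

Emit:
apply_moves([
  [32, -27.5, 0, 0, 0, 0],
  [32, -27.5, 0, 0, 0, 0],
  [32, -27.5, 0, 0, 0, 0],
  [32, -27.5, 0, 0, 0, 0],
  [32, -27.5, 0, 0, 0, 0],
])

```text
time: 3.28
tool_pos: [515.6, 18.1, 231.5]
tcp_rot: [180.0, -0.0, 23.2]
ft_force: [0.1, 0.0, 0.0]
finger_gap: 49.8
grip_force: 0.0
```

Emit:
apply_moves([
  [32, -27.5, 0, 0, 0, 0],
  [32, -27.5, 0, 0, 0, 0],
  [32, -27.5, 0, 0, 0, 0],
  [32, -27.5, 0, 0, 0, 0],
  [32, -27.5, 0, 0, 0, 0],
])

```text
time: 3.9
tool_pos: [608.5, 207.4, 231.3]
tcp_rot: [180.0, -0.0, 23.2]
ft_force: [0.8, 0.2, 0.3]
finger_gap: 49.9
grip_force: 0.0
```

Emit:
apply_moves([
  [0, 0, 10, 0, 0, 0.047],
  [0, 0, 15, 0, 0, 0.047],
  [0, 0, 15, 0, 0, 0.047],
  [0, 0, 10, 0, 0, 0.046],
  [0, 0, 0, 0, 0, 0],
])

```text
time: 4.53
tool_pos: [607.3, 205.9, 180.1]
tcp_rot: [180.0, 0.1, 12.5]
ft_force: [0.7, 1.0, -0.5]
finger_gap: 49.7
grip_force: 0.0
```

```bash
python3 -c "
from h import *
go(608,207,95,12.5)"
```

```text
shift [ 0.9 -0.9 85.1] rz -0.0 [607.3 205.9 180.1] [1.80e+02 1.00e-01 1.25e+01] [14.2 15.5 81.6  0.  83.1 91.7] 4.525
```

Emit:
apply_moves([
  [0.5, -0.5, 25, 0, 0, 0],
  [0.4, -0.4, 25, 0, 0, 0],
  [0, 0, 20, 0, 0, 0],
  [0, 0, 15, 0, 0, 0],
  [0, 0, 0, 0, 0, 0],
])

```text
time: 5.15
tool_pos: [607.8, 206.9, 94.9]
tcp_rot: [180.0, 0.1, 12.5]
ft_force: [0.4, 0.2, 0.6]
finger_gap: 49.8
grip_force: 0.0
```

Emit:
apply_moves([
  [0, 0, 0, 0, 0, 0],
  [0, 0, 0, 0, 0, 0],
  [0, 0, 0, 0, 0, 0],
  [0, 0, 0, 0, 0, 0],
  [0, 0, 0, 0, 0, 0],
], fingers=0)

```text
time: 5.78
tool_pos: [609.4, 207.8, 97.8]
tcp_rot: [-180.0, -0.1, 12.5]
ft_force: [-1.3, 2.4, 5.5]
finger_gap: 13.3
grip_force: 41.4
```

```bash
python3 -c "
from h import *
go(608,207,95,12.5);print(sense()['ft_force'],sense()['finger_gap'])"
```

```text
shift [-1.6  0.5  2.8] rz -0.0 [609.4 207.8  97.8] [-1.80e+02 -1.00e-01  1.25e+01] [14.3 19.4 85.7  0.  74.8 91.8] 5.775
[-1.34969923  2.39316772  5.51632167] 13.27650581256363
```

Emit:
apply_moves([
  [0, 0, 0, 0, 0, -0.03],
  [0, 0, 0, 0, 0, -0.06],
  [0, 0, 0, 0, 0, -0.09],
  [0, 0, 0, 0, 0, -0.12],
  [0, 0, 0, 0, 0, -0.12],
])

```text
time: 6.4
tool_pos: [609.2, 208.4, 97.8]
tcp_rot: [-180.0, -0.1, 36.8]
ft_force: [-3.6, 4.9, 5.6]
finger_gap: 13.1
grip_force: 41.4
```

Emit:
apply_moves([
  [0, 0, 0, 0, 0, -0.12],
  [0, 0, 0, 0, 0, -0.12],
  [0, 0, 0, 0, 0, -0.12],
  [0, 0, 0, 0, 0, -0.12],
  [0, 0, 0, 0, 0, -0.12],
])

```text
time: 7.02
tool_pos: [608.5, 208.9, 97.8]
tcp_rot: [-180.0, -0.1, 71.2]
ft_force: [-6.9, 6.3, 8.7]
finger_gap: 12.9
grip_force: 41.8
```

Emit:
apply_moves([
  [0, 0, 0, 0, 0, -0.12],
  [0, 0, 0, 0, 0, -0.12],
  [0, 0, 0, 0, 0, -0.12],
  [0, 0, 0, 0, 0, -0.12],
  [0, 0, 0, 0, 0, -0.12],
])

```text
time: 7.65
tool_pos: [607.6, 209.0, 97.7]
tcp_rot: [-179.9, -0.1, 105.6]
ft_force: [-12.1, 6.3, 12.0]
finger_gap: 13.0
grip_force: 42.3
```

Emit:
apply_moves([
  [0, 0, 0, 0, 0, -0.12],
  [0, 0, 0, 0, 0, -0.12],
  [0, 0, 0, 0, 0, -0.12],
  [0, 0, 0, 0, 0, -0.12],
  [0, 0, 0, 0, 0, -0.12],
])

```text
time: 8.28
tool_pos: [606.8, 208.5, 97.7]
tcp_rot: [-179.9, -0.2, 140.0]
ft_force: [-17.4, 2.4, 16.2]
finger_gap: 13.2
grip_force: 42.7
```

Emit:
apply_moves([
  [0, 0, 0, 0, 0, -0.11],
  [0, 0, 0, 0, 0, -0.09],
  [0, 0, 0, 0, 0, -0.06],
  [0, 0, 0, 0, 0, -0.03],
  [0, 0, 0, 0, 0, 0],
])

```text
time: 8.9
tool_pos: [606.6, 208.1, 97.8]
tcp_rot: [-179.9, -0.2, 156.4]
ft_force: [-17.7, 1.6, 16.0]
finger_gap: 13.3
grip_force: 42.9
```

```bash
python3 -c "
from h import *
go(608,207,95,156.5);print(sense()['ft_force'],sense()['finger_gap'])
p,d=eyes.snapshot('top');cv2.imwrite('pics/t1.png',cv2.resize(p[120:300,120:320,::-1],None,fx=3,fy=3))"
```

```text
shift [-1.8 -0.4  2.8] rz -0.002 [606.6 208.1  97.8] [-179.9   -0.2  156.4] [ 14.3  19.4  85.8   0.1  75.1 -52.1] 8.9
[-17.65865272   1.55186915  16.02891317] 13.281670923799606
```

View pics/t1.png

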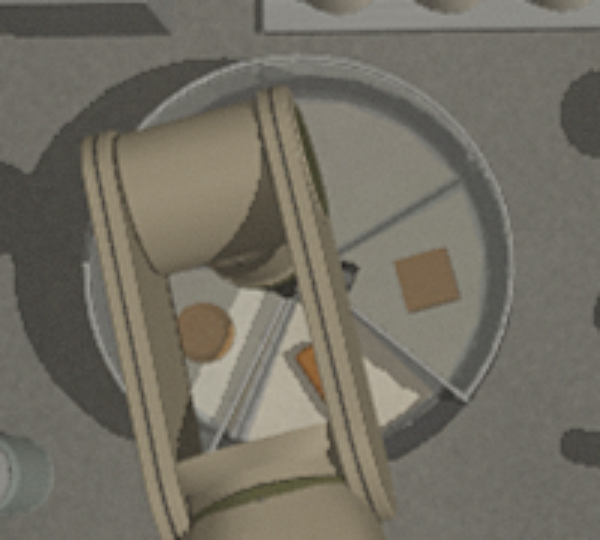

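The crop shows the finger biscuit in the opening compartment, partly hidden at crop (310,370). The round biscuit is at (205,330) and the square at (427,280). I'll release the knob, back away and measure.

Emit:
apply_moves([
  [0, 0, 0, 0, 0, 0],
  [0, 0, 0, 0, 0, 0],
  [0, 0, 0, 0, 0, 0],
  [0, 0, -10, 0, 0, 0],
  [0, 0, -20, 0, 0, 0],
], fingers=50)

```text
time: 9.57
tool_pos: [608.1, 206.9, 126.4]
tcp_rot: [-179.9, -0.1, 156.3]
ft_force: [0.1, 0.1, 0.5]
finger_gap: 50.1
grip_force: 0.0
```

Emit:
apply_moves([
  [0, 0, -30, 0, 0, 0],
  [0, 0, -30, 0, 0, 0],
  [0, 0, -20, 0, 0, 0],
  [-12, -40, 0, 0, 0, 0],
  [-12, -50, 0, 0, 0, 0],
])

```text
time: 10.2
tool_pos: [594.6, 114.9, 207.5]
tcp_rot: [180.0, 0.1, 156.4]
ft_force: [1.4, -1.1, 0.7]
finger_gap: 49.6
grip_force: 0.0
```

Emit:
apply_moves([
  [-12, -50, 0, 0, 0, 0],
  [-12, -50, 0, 0, 0, 0],
  [-12, -50, 0, 0, 0, 0],
  [-12, -50, 0, 0, 0, 0],
  [0, 0, 0, 0, 0, 0],
])

```text
time: 10.82
tool_pos: [557.4, -90.8, 207.1]
tcp_rot: [-180.0, 0.1, 156.0]
ft_force: [0.2, 0.8, -0.8]
finger_gap: 49.8
grip_force: 0.0
```

```bash
cat > m.py <<'E'
from h import *
p,d=eyes.snapshot('top');P=cloud('top',d)
cv2.imwrite('pics/t2.png',cv2.resize(p[120:300,120:320,::-1],None,fx=3,fy=3))
for n in("finger","knob","serving","free_end"):print(n,[(np.round(r["xyz"]),round(r["confidence"],2)) for r in models.place_of(n,"top")][:2])
h=cv2.cvtColor(p,cv2.COLOR_RGB2HSV)
m=(h[...,1]>80)&(P[...,2]>43)&(P[...,2]<65)&(np.hypot(P[...,0]-504,P[...,1]-186)<60)
n,l,s,c=cv2.connectedComponentsWithStats(m.astype(np.uint8));
for i in range(1,n):
    if s[i,4]>30:Q=P[l==i];print(s[i],rect(Q),Q.mean(0))
m=(P[...,2]>108)&(P[...,2]<130)&(np.hypot(P[...,0]-608,P[...,1]-207)<45)&(p.max(2)<80)
print(m.sum(),rect(P[m]))
go(504,186,150,0)
E
python3 m.py
```

```text
finger [(array([508., 186.,  34.]), 0.79)]
knob [(array([610., 205., 103.]), 0.84)]
serving [(array([503., 187.,  38.]), 0.98)]
free_end [(array([ 467., -288.,   12.]), 0.94)]
[219 235  23  28 257] (array([508.1, 187.8]), array([78.6, 22.6]), 33.4) [507.97432666 187.3774726   51.50446792]
143 (array([608.1, 206.8]), array([15. , 58.2]), 66.4)
shift [158.8 227.5  56.5] rz 2.729 [558.3 -86.1 206.5] [180.    0.  156.4] [-14.    2.8  92.9   0.   84.4 -80.4] 11.075
```

View pics/t2.png

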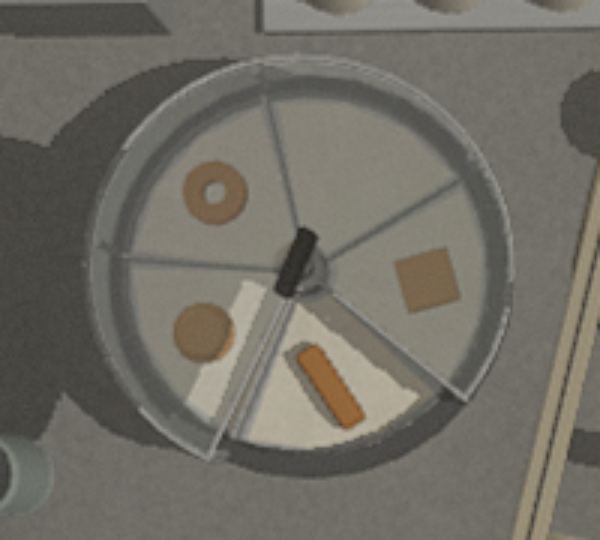

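The crop shows the tray clicked home, with the knob at 156.4°, which is 12.4° + 144°. The finger biscuit lies alone in the opening compartment at crop (330,387). It measures centre (508,187.5) and yaw 33.4°.

Emit:
apply_moves([
  [26, 38.5, 0, 0, 0, 0],
  [26, 38.5, 0, 0, 0, 0],
  [26, 38.5, 0, 0, 0, 0],
  [26, 38.5, 0, 0, 0, 0],
  [26, 38.5, 0, 0, 0, 0],
])

```text
time: 11.7
tool_pos: [515.6, 144.0, 206.5]
tcp_rot: [180.0, 0.0, 156.4]
ft_force: [1.1, -0.7, 0.2]
finger_gap: 50.1
grip_force: 0.0
```

Emit:
apply_moves([
  [26, 38.5, 0, 0, 0, 0],
  [0, 0, 0, 0, 0, -0.15],
  [0, 0, 0, 0, 0, -0.15],
  [0, 0, 0, 0, 0, -0.15],
  [0, 0, 0, 0, 0, -0.15],
])

```text
time: 12.32
tool_pos: [507.5, 188.4, 206.3]
tcp_rot: [180.0, -0.0, -168.9]
ft_force: [0.0, 0.1, -0.6]
finger_gap: 50.2
grip_force: 0.0
```

Emit:
apply_moves([
  [0, 0, 10, 0, 0, -0.15],
  [0, 0, 20, 0, 0, -0.15],
  [0, 0, 25, 0, 0, -0.095],
  [0, 0, 15, 0, 0, 0],
  [0, 0, 0, 0, 0, 0],
])

```text
time: 12.95
tool_pos: [506.8, 187.3, 135.0]
tcp_rot: [179.9, -0.1, -146.8]
ft_force: [-0.1, -0.5, -0.3]
finger_gap: 50.3
grip_force: 0.0
```

```bash
python3 -c "
from h import *
go(508,187.5,38,213.4)"
```

```text
shift [-1.1 -0.5 97. ] rz -0.003 [506.8 187.3 135. ] [ 1.799e+02 -1.000e-01 -1.468e+02] [  14.8    2.2  101.     0.    76.9 -108.4] 12.95
```

Emit:
apply_moves([
  [-0.5, 0, 25, 0, 0, 0],
  [-0.5, 0, 25, 0, 0, 0],
  [0, 0, 20, 0, 0, 0],
  [0, 0, 15, 0, 0, 0],
  [0, 0, 10, 0, 0, 0],
])

```text
time: 13.58
tool_pos: [509.2, 187.7, 41.3]
tcp_rot: [-180.0, 0.0, -146.7]
ft_force: [0.2, 0.9, 0.1]
finger_gap: 50.2
grip_force: 0.0
```

Emit:
apply_moves([
  [0, 0, 2, 0, 0, 0],
  [0, 0, 0, 0, 0, 0],
  [0, 0, 0, 0, 0, 0],
  [0, 0, 0, 0, 0, 0],
  [0, 0, 0, 0, 0, 0],
])

```text
time: 14.2
tool_pos: [509.1, 187.5, 39.6]
tcp_rot: [-180.0, 0.0, -146.7]
ft_force: [0.5, 1.3, -0.1]
finger_gap: 50.0
grip_force: 0.0
```

Emit:
apply_moves([
  [0, 0, 0, 0, 0, 0],
  [0, 0, 0, 0, 0, 0],
  [0, 0, 0, 0, 0, 0],
  [0, 0, 0, 0, 0, 0],
  [0, 0, 0, 0, 0, 0],
], fingers=0, grip_force=25)

```text
time: 14.82
tool_pos: [509.0, 187.5, 39.5]
tcp_rot: [-180.0, 0.0, -146.7]
ft_force: [-0.0, 0.2, 2.6]
finger_gap: 23.4
grip_force: 25.4
```

Emit:
apply_moves([
  [0, 0, -5, 0, 0, 0],
  [0, 0, -15, 0, 0, 0],
  [0, 0, -25, 0, 0, 0],
  [0, 0, -30, 0, 0, 0],
  [0, 0, -30, 0, 0, 0],
])

```text
time: 15.45
tool_pos: [509.0, 187.5, 146.3]
tcp_rot: [-180.0, 0.0, -146.7]
ft_force: [0.5, -0.1, -0.2]
finger_gap: 23.1
grip_force: 25.2
```

Emit:
apply_moves([
  [0, 0, -25, 0, 0, 0],
  [0, 0, -20, 0, 0, 0.06],
  [0, 0, -5, 0, 0, 0.12],
  [0, 0, 0, 0, 0, 0.12],
  [0, 0, 0, 0, 0, 0.12],
])

```text
time: 16.08
tool_pos: [509.1, 187.5, 195.7]
tcp_rot: [180.0, 0.1, -171.0]
ft_force: [-0.2, 0.5, -0.3]
finger_gap: 23.4
grip_force: 25.2
```

Emit:
apply_moves([
  [0, 0, 0, 0, 0, 0.12],
  [0, 0, 0, 0, 0, 0.12],
  [0, 0, 0, 0, 0, 0.12],
  [0, 0, 0, 0, 0, 0.06],
  [0, 0, 0, 0, 0, 0],
])

```text
time: 16.7
tool_pos: [509.0, 187.5, 195.3]
tcp_rot: [180.0, 0.0, 165.2]
ft_force: [-0.1, -1.5, -0.8]
finger_gap: 23.2
grip_force: 25.1
```

```bash
python3 -c "
from h import *
print(sense()['finger_gap'])
go(465,-289,100,165)"
```

```text
23.171143299847614
shift [ -79.2 -472.    95.3] rz 0.003 [509.  187.5 195.3] [180.    0.  165.2] [ 14.8  -0.4  97.2   0.   83.1 -60.4] 16.7
```

Emit:
apply_moves([
  [-2.5, -15, 0, 0, 0, 0],
  [-4.2, -25, 0, 0, 0, 0],
  [-5.9, -35, 0, 0, 0, 0],
  [-5.9, -35, 0, 0, 0, 0],
  [-5.9, -35, 0, 0, 0, 0],
])

```text
time: 17.32
tool_pos: [494.9, 39.1, 194.5]
tcp_rot: [-180.0, 0.0, 165.2]
ft_force: [0.3, -0.5, -0.9]
finger_gap: 23.5
grip_force: 25.1
```

Emit:
apply_moves([
  [-5.9, -35, 0, 0, 0, 0],
  [-5.9, -35, 0, 0, 0, 0],
  [-5.9, -35, 0, 0, 0, 0],
  [-5.9, -35, 0, 0, 0, 0],
  [-5.9, -35, 0, 0, 0, 0],
])

```text
time: 17.95
tool_pos: [478.3, -137.6, 194.6]
tcp_rot: [-180.0, 0.0, 165.2]
ft_force: [0.3, -0.3, -1.2]
finger_gap: 23.3
grip_force: 25.1
```

Emit:
apply_moves([
  [-5.9, -35, 0, 0, 0, 0],
  [-5.9, -35, 0, 0, 0, 0],
  [-5.9, -35, 0, 0, 0, 0],
  [-4.9, -30, 0, 0, 0, 0],
  [-2.7, -17, 0, 0, 0, 0],
])

```text
time: 18.58
tool_pos: [463.6, -290.9, 194.4]
tcp_rot: [-180.0, -0.0, 165.1]
ft_force: [0.4, 0.0, -0.4]
finger_gap: 23.3
grip_force: 25.1
```

Emit:
apply_moves([
  [0, 0, 15, 0, 0, 0],
  [0, 0, 30, 0, 0, 0],
  [0, 0, 35, 0, 0, 0],
  [0, 0, 30, 0, 0, 0],
  [0, 0, 20, 0, 0, 0],
])

```text
time: 19.2
tool_pos: [463.5, -286.7, 61.3]
tcp_rot: [179.9, -0.2, 165.3]
ft_force: [0.4, -0.0, 1.2]
finger_gap: 23.5
grip_force: 25.1
```

```bash
python3 -c "
from h import *
print(sense()['finger_gap'])
go(465,-289,18.5,165)
p,d=eyes.snapshot('scene');cv2.imwrite('pics/s3.png',cv2.resize(p[180:380,140:340,::-1],None,fx=2.5,fy=2.5))"
```

```text
23.488733395388707
shift [-2.1 -1.9 42.8] rz 0.004 [ 463.5 -286.7   61.3] [179.9  -0.2 165.3] [ -37.1    7.8  103.4    0.    69.  -112.4] 19.2
```

View pics/s3.png

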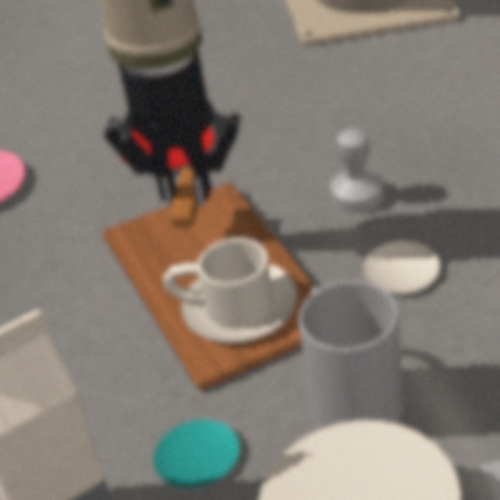

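The crop shows the biscuit held level over the free end of the board at (183,195), clear of the cup and the tamper. I'll lower it gently.

Emit:
apply_moves([
  [0, 0, 15, 0, 0, 0],
  [0, 0, 12, 0, 0, 0],
  [0, 0, 7, 0, 0, 0],
  [0, 0, 3, 0, 0, 0],
  [0, 0, 2, 0, 0, 0],
])

```text
time: 19.88
tool_pos: [464.9, -289.3, 25.5]
tcp_rot: [-180.0, 0.0, 165.2]
ft_force: [0.8, 0.2, -0.4]
finger_gap: 23.0
grip_force: 25.1
```

Emit:
apply_moves([
  [0, 0, 1, 0, 0, 0],
  [0, 0, 1, 0, 0, 0],
  [0, 0, 1, 0, 0, 0],
  [0, 0, 0, 0, 0, 0],
  [0, 0, 0, 0, 0, 0],
])

```text
time: 20.5
tool_pos: [464.7, -289.1, 22.3]
tcp_rot: [-180.0, 0.0, 165.2]
ft_force: [-0.4, 0.4, -0.7]
finger_gap: 22.9
grip_force: 25.1
```

Emit:
apply_moves([
  [0, 0, 1, 0, 0, 0],
  [0, 0, 1, 0, 0, 0],
  [0, 0, 1, 0, 0, 0],
  [0, 0, 0.5, 0, 0, 0],
  [0, 0, 0, 0, 0, 0],
])

```text
time: 21.12
tool_pos: [464.6, -289.1, 18.7]
tcp_rot: [180.0, -0.0, 165.2]
ft_force: [1.0, -0.0, 0.8]
finger_gap: 23.4
grip_force: 25.1
```

Emit:
apply_moves([
  [0, 0, 0.5, 0, 0, 0],
  [0, 0, 0.5, 0, 0, 0],
  [0, 0, 0, 0, 0, 0],
  [0, 0, 0, 0, 0, 0],
  [0, 0, 0, 0, 0, 0],
])

```text
time: 21.75
tool_pos: [464.7, -289.1, 18.5]
tcp_rot: [-180.0, 0.0, 165.2]
ft_force: [-2.9, 1.4, 6.4]
finger_gap: 23.3
grip_force: 26.0
```

Emit:
apply_moves([
  [0, 0, 0, 0, 0, 0],
  [0, 0, 0, 0, 0, 0],
  [0, 0, 0, 0, 0, 0],
  [0, 0, -10, 0, 0, 0],
  [0, 0, -25, 0, 0, 0],
], fingers=45)

```text
time: 22.38
tool_pos: [463.7, -288.3, 52.3]
tcp_rot: [179.9, -0.2, 165.2]
ft_force: [0.8, -0.6, 0.4]
finger_gap: 45.1
grip_force: 0.0
```

Emit:
apply_moves([
  [0, 0, -40, 0, 0, 0],
  [0, 0, -50, 0, 0, 0],
  [0, 0, -50, 0, 0, 0],
  [0, -45, 0, 0, 0, 0],
  [0, -55, 0, 0, 0, 0],
])

```text
time: 23.0
tool_pos: [439.9, -386.6, 195.2]
tcp_rot: [-179.9, 0.2, 165.3]
ft_force: [0.4, 0.0, -0.5]
finger_gap: 45.0
grip_force: 0.0
```

Emit:
apply_moves([
  [0, -55, 0, 0, 0, 0],
  [0, -55, 0, 0, 0, 0],
  [0, -30, 0, 0, 0, 0],
  [0, 0, 0, 0, 0, 0],
  [0, 0, 0, 0, 0, 0],
])

```text
time: 23.62
tool_pos: [403.5, -520.4, 193.0]
tcp_rot: [180.0, 0.0, 165.2]
ft_force: [-0.8, 0.4, 0.1]
finger_gap: 45.1
grip_force: 0.0
```

```bash
python3 - <<'E'
from h import *
p,d=eyes.snapshot('top');P=cloud('top',d)
cv2.imwrite('pics/t4.png',p[:,:,::-1])
m=(P[...,2]>24)&(P[...,2]<45)&(np.hypot(P[...,0]-465,P[...,1]+289)<60)
print(rect(P[m]),m.sum(),np.percentile(P[m][:,2],[5,50,95]))
print([(np.round(r["xyz"]),round(r["confidence"],2)) for n in("finger","free_end","saucer") for r in models.place_of(n,"top")])
E
```

```text
(array([ 459.5, -286.3]), array([36.2, 87.6]), 63.8) 261 [25.24370654 30.14503038 35.3919607 ]
[(array([ 468., -288.,   13.]), 0.57), (array([ 468., -288.,   17.]), 0.72), (array([ 524., -272.,   -1.]), 0.28), (array([ 583., -256.,   12.]), 0.71), (array([ 740., -317.,    2.]), 0.69), (array([572., -91.,  -6.]), 0.67), (array([ 279., -303.,   -4.]), 0.66), (array([ 288., -514.,   -2.]), 0.53)]
```

View pics/t4.png

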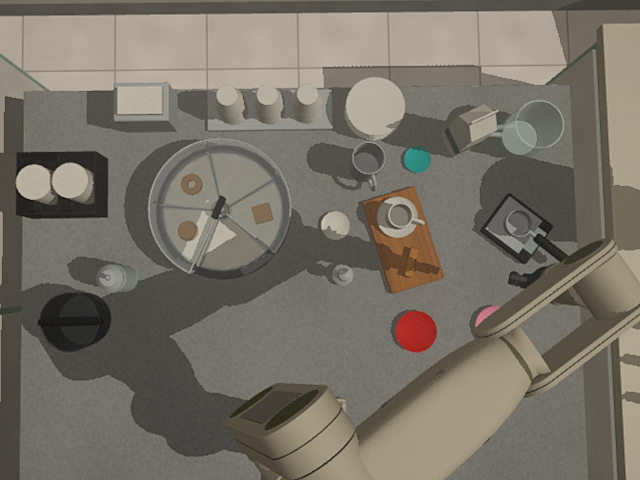

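The finger biscuit lies flat on the board's free end at (410,262), clear of the saucer at (400,217). The tray is at its stop with the other three biscuits in it, and nothing else has moved.

```bash
python3 -c "
from bench import job
print(job.hand_in())"
```

```text
the job is handed in; nothing more can be done
None
```

I handed the job in at about 24 s of the 72 s allowed: the finger biscuit lies on the free end of the board clear of the saucer, and the tray is clicked home with the other three biscuits in it; no verdict came back.

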